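# Open the guard gate of the training cell

### The arm

A 6-joint arm with a two-finger parallel gripper is mounted at the origin on the work surface. World frame = base frame: x ahead of the robot, y to its left, z up, the work surface at z = 0. Lengths are in m, angles in rad, forces in N, time in s.
With the tool pointing down it reaches from about 0.35 to 0.8 m from the base axis. Payload 7.3 kg.
Tool frame: the origin (TCP) lies between the finger pads; the fingertips stand 25 mm ahead of it and the grasp point (between the pads) lies 6 mm ahead of it (r.tip_extent is the distance from the TCP to the fingertips, in m); z points along the fingers, y is the direction in which the jaws open and shut (so a half turn about z gives the same grasp; the last joint's range is limited). The gripper opens to 85 mm and grips with 20 to 120 N. Pads are 22 mm wide; open, the fingers measure 114 mm over their backs; the gripper's body (76 mm by 85 mm) begins 54 mm behind the grasp point. The pads swing forward as they close: fully open they stand 13 mm farther back than shut.
Start: joints at [1.15, 0.342, 1.524, -0, 1.275, -0.146], TCP at [0.142, 0.505, 0.256] pointing down, gripper open.
Joint ranges: [-2.53, 2.53], [-0.77, 2.02], [0.04, 2.7], [-1, 4.14], [0.28, 2.66], [-3.11, 3.11]. Speed limits (rad/s): [2.57, 2.57, 3.14, 3.14, 3.14, 3.14].

### API

Orientations are given as a unit quaternion [x, y, z, w].
In Python, from workcell import r, command_gripper, optics gives the robot as it stands. The module is installed in compiled form; this text tells all that it offers. Calls block until the motion is done:
- r.reach(position, orientation): joint-space move of the TCP to a pose.
- r.move_straight(position, orientation=None, speed=0.15, max_force=None): straight line of the TCP; orientation=None keeps the orientation; speed is the mean speed in m/s. With max_force (N) it stops when the force on the tool has changed by that much, and returns True; else False.
- r.movej(angles): joint-space move.
- command_gripper(opening, force=None): finger opening in m; force is the grip in N (None keeps the last); returns when the fingers have stopped.
- r.hold(seconds).
- r.solve_ik(position, orientation): joint angles nearest the present ones, or None.
- r.read_state(): the state.
- optics.get_image(name): name is "scene" or "top" or "wrist"; returns (picture, depth): 400x640x3 uint8, red, green, blue; 400x640 float32, m along the optical axis (not along the pixel's ray), 0 where there is no reading.
- optics.camera_model(name): a dict with "K" (3x3 intrinsics, pixels), "R" (3x3) and "t" (3): a world point X has camera coordinates R X + t; the wrist camera has in their place "tool_from_camera" (4x4, takes a point from camera to tool coordinates, whose origin is the TCP and whose axes are the flange's). Camera axes: x right, y down, z forward; pixel columns grow to the right and rows downward; lengths in m; the calibration is good to about 2 mm. A picture is of the moment at which its call begins: read the wrist's pose just before it. camera_model takes no time and is no camera call.
A pose or a line that the arm cannot do raises r.PlanningError and nothing moves.
- r.finish_job(): hands the job in, once; it reports no verdict.
The state is a dict: "time_s": time; "joint_positions": joint angles; "dq": joint speeds; "tau": joint torques, N m; "eef_pos": TCP position; "eef_rot": TCP orientation; "contact_force": force on the tool from outside, world axes, zero at the start; "torque": the same for the moment, N m; "grip_width": finger opening in m.
Only numpy, scipy, OpenCV 4.12 (cv2) and the standard library are available. Lean on these libraries where they do the work, as an engineer would, in place of code of your own. Each camera call takes 0.05 s, during which the arm holds its last target.

### The job

Open the clear guard gate of the training cell: press the orange thumb lever down until the steel latch bar is lifted out of its catch with the gate still shut, hold it down while you draw the gate towards the robot, then swing the gate right round until it rests at its stop, let go and leave it open. The lever is a light printed part that ends on a rubber buffer, so press it gently by feel, never with force, and leave the bar itself to the lever. Swing the gate calmly without flinging it, and leave everything else where it is.

Things in the scene. Friction and masses are not known exactly. Their poses are not given: they have to be found in the camera images.
- guard: The guarded cell, fixed to the table: slotted aluminium plate 340 x 380 x 30 mm, four posts up to 210 mm high, clear panels, gate in front. Origin: foot (table height) of the gate's vertical hinge axis. x axis: into the cell, away from the robot; y axis: along the shut gate from its latch end to its hinge end (robot's left). Stands turned up to 0.25 rad either way.
- gate (a joint): Gate angle about the vertical hinge axis, rad: 0 shut, grows as the free end swings towards the robot (clockwise from above), 1.45 at its stop. Gate 236 mm wide, 20 mm thick, top at height 210 mm, 0.8 kg. Stays where it is left: light hinge friction, 1 N at the lever moves it. The bar is past its catch at 0.1 rad.
- thumb_pad (a point): Nominal middle of the top of the thumb lever's pad: an orange level roll, 14 mm thick, 40 mm long along the gate. The point is fixed to the gate and turns with it: gate shut, it lies 73 mm in front (-x) and 175 mm to the latch side (-y) of the hinge axis, height 230 mm. The lever is clamped by hand at an angle: the true pad is up to 7 mm higher or lower, but sideways within 2 mm.
- toe (a point): Nominal middle of the inner face of the lever's upturned end (toe), 40 mm wide, fixed to the gate: 18 mm outside (-x) the pad's middle line, its top about 11 mm above the pad's top (varies with the lever's clamping, as the pad). Closed fingertips standing on the pad can draw the gate by this toe. Lever, gate and cell stand 18 N at most.
- spindle (a point): Axis of the lever, along the gate, 60 mm inside (+x) the pad's middle line, height 216 mm. Pressing the pad down takes 0.5 to 3 N over the first 15 to 16 mm; then its inner end (tongue), which lifts the bar, meets a rubber buffer and the force rises by about 5 N per mm. The bar is clear of its catch only after about 14 mm: press until the buffer is felt (6 to 10 N) and keep it so while drawing the gate.
- catch (a point): Steel catch on top of the latch post, on the robot's right of the gate: a notch 13 mm wide, open upwards, its front horn 21 mm above the notch's floor, top at height 231 mm. Point: middle of the front horn's top. The latch bar's nose lies in the notch and falls back by gravity if the lever is let go too soon.
- latch_bar: Steel latch bar, 234 x 8 x 16 mm, 0.2 to 0.3 kg, lying along the top of the gate at height 220 to 236 mm, pivoted at its hinge-side end. Origin: its pivot, 70 mm from the hinge axis, height 227 mm; the bar runs from there along its own -y axis. The nose rises (by about 0.06 rad when clear) as the lever is pressed. Not to be touched: the lever lifts it.
- wp_red: Loose red plastic workpiece, cylinder of 40 mm diameter and 25 mm height, standing in the cell behind the gate. Origin: centre of its underside. Leave alone.
- wp_black: Loose black workpiece, same shape, in the cell behind the gate. Origin: centre of its underside. Leave alone.
- wp_silver: Loose aluminium workpiece, same shape, on the table to the right of the cell. Origin: centre of its underside. Leave alone.
- screwdriver: Loose screwdriver with red handle lying on the table, to the right in front of the cell. Leave alone.
- multimeter: Loose red hand multimeter, 85 x 170 x 37 mm, lying on the table to the left. Origin: centre of its underside. Leave alone.
- profile_piece: Loose offcut of aluminium profile, 120 x 30 x 30 mm, on the table in front of the cell, to the right. Origin: centre of its underside. Leave alone.

How it is judged:
On the way, in this order (a step that is already met when the one before it is completed fails the run):
1. the latch bar is lifted with the gate still shut (angle between latch_bar's own y axis and vertical above 1.6158 rad and value of joint gate below 0.05 rad), for 0.1 s.
2. the gate is drawn clear of its catch (value of joint gate above 0.2 rad), for 0.05 s.
At the end, for the whole second after the job is handed in: The gate stands still, fully open: within 0.09 rad of its stop (1.45 rad); the lever is let go, so that the latch bar has dropped level again (within 0.02 rad); all loose things are within 15 mm of where they were (value of joint gate above 1.36 rad and not (velocity of joint gate above 0.05 rad/s) and velocity of joint gate above -0.05 rad/s and angle between latch_bar's own y axis and vertical below 1.5908 rad and distance of each of wp_red, wp_black, wp_silver, screwdriver, multimeter, profile_piece from where it was at the start of the episode below 0.015 m); the robot touches nothing.
It fails at once if the gate, its lever or anything of the cell is pushed with more than 18 N (contact force between guard and the fingers above 18 N or contact force between guard and the arm above 18 N).
It fails at once if the latch bar itself is pushed or lifted by the robot (more than 2 N) (contact force between latch_bar and the fingers above 2 N or contact force between latch_bar and the arm above 2 N).
It fails at once if the gate is flung (turns faster than 1.5 rad/s) (velocity of joint gate above 1.5 rad/s or velocity of joint gate below -1.5 rad/s).
It fails at once if a loose thing is moved by more than 30 mm (distance of any of wp_red, wp_black, wp_silver, screwdriver, multimeter, profile_piece from where it was at the start of the episode above 0.03 m).
It also fails if it takes over 67 s, if anything falls off the work surface, if the arm or the gripper's body presses on something with over 40 N, if the wrist force passes 120 N, or if a joint passes its speed limit or range.

## Working session

There is one attempt and no reset: what is moved stays moved. The work goes in short steps, each a Python script; the robot and the scene stay as the last script left them, time stands still between calls to the robot, and variables do not carry over. Pictures are saved under pics/ and viewed, and the job is handed in when it is done.

```bash
mkdir -p pics; ls; python3 - <<'E'
from workcell import r, command_gripper, optics
import cv2, numpy as np
for n in ("scene","top"):
    p,d=optics.get_image(n); cv2.imwrite(f"pics/{n}0.png",p[:,:,::-1]); np.save(f"{n}0.npy",d); np.save(f"{n}0p.npy",p)
    m=optics.camera_model(n); print(n,m["K"].tolist(),(-m["R"].T@m["t"]).tolist(),m["R"].round(3).tolist())
s=r.read_state(); print(s); print(r.tip_extent)
E
```

```text
pics
scene [[518.3253517803629, 0.0, 318.09141960840594], [0.0, 518.3253517803629, 211.08244998757687], [0.0, 0.0, 1.0]] [1.3424664469969068, -0.37771779885520673, 1.1765601664041718] [[0.495, 0.869, -0.007], [0.657, -0.379, -0.652], [-0.569, 0.318, -0.758]]
top [[418.82721178528607, 0.0, 317.81972398785695], [0.0, 418.82721178528607, 199.97062126362124], [0.0, 0.0, 1.0]] [0.4380373206649881, 0.042968789762382706, 1.2481029623005584] [[0.019, -1.0, 0.004], [-0.991, -0.019, -0.13], [0.13, -0.002, -0.991]]
{'time_s': 0.1, 'joint_positions': array([ 1.15002150e+00,  3.42644983e-01,  1.52492686e+00, -5.36374815e-06,
        1.27539028e+00, -1.45994511e-01]), 'dq': array([ 0.00189554, -0.00306588, -0.00230893, -0.00055609,  0.00042024,
       -0.00027649]), 'tau': array([ 2.71374811e-03, -4.34449661e+01, -2.46495795e+01,  9.58854457e-05,
        4.61099975e-03,  5.19215476e-06]), 'eef_pos': array([0.142295  , 0.50501289, 0.25569774]), 'eef_rot': array([ 1.36957529e-01,  9.90576684e-01, -6.58139874e-04, -1.88993372e-04]), 'contact_force': array([ 0.1200132 , -0.48289941, -0.46850521]), 'torque': array([-0.05972915, -0.00358215, -0.02449688]), 'grip_width': 0.08535269017262183}
0.025
```

View pics/scene0.png

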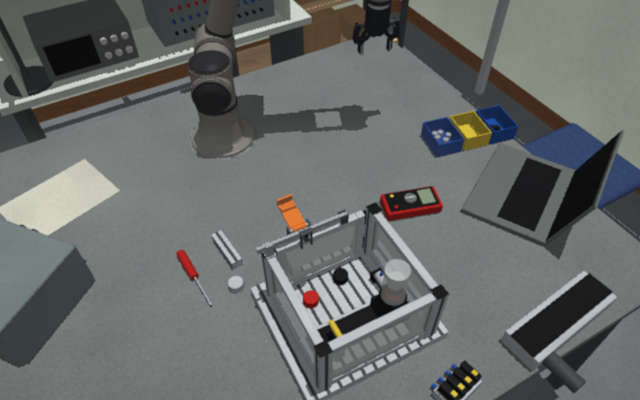

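View pics/top0.png

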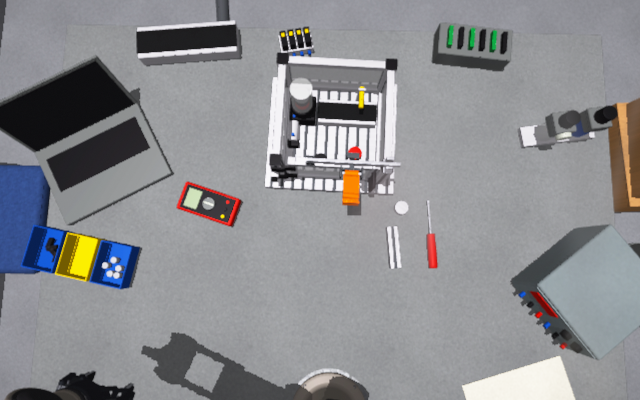

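The top view shows the gate in front, with its hinge post near (277,168), the latch end near (395,165) and the orange lever at (352,187). The multimeter is at (209,203), the offcut at (394,247) and the screwdriver at (431,240). Next I measure these in 3D.

```bash
cat > h.py <<'E'
from workcell import r, command_gripper, optics
import cv2, numpy as np
from scipy.spatial.transform import Rotation as Rt
def cloud(d,m):
    K=m["K"]; v,u=np.mgrid[:d.shape[0],:d.shape[1]]
    P=np.stack([(u-K[0,2])/K[0,0]*d,(v-K[1,2])/K[1,1]*d,d],-1)
    return (P-np.asarray(m["t"]).ravel())@m["R"]
def orange(p):
    h=cv2.cvtColor(p,cv2.COLOR_RGB2HSV); return (h[...,0]>=6)&(h[...,0]<=17)&(h[...,1]>150)&(h[...,2]>80)
E
python3 - <<'E'
from h import *
for n in ("top","scene"):
    d=np.load(n+"0.npy");p=np.load(n+"0p.npy");m=optics.camera_model(n);P=cloud(d,m)
    k=orange(p)&(d>0)&(P[...,2]>.12)&(P[...,0]>.2)
    Q=P[k]; print(n,k.sum(),Q.min(0),Q.max(0),np.median(Q,0))
    rect=cv2.minAreaRect((Q[:,:2]*1000).astype(np.float32)); print(rect)
    if n=="top":
        # light/bright frame top at z~0.21
        kk=(d>0)&(P[...,2]>.195)&(P[...,2]<.245)&(P[...,0]>.2)&(P[...,0]<.9)&(abs(P[...,1])<.4)&~orange(p)
        Q2=P[kk]; print(kk.sum(),Q2.min(0),Q2.max(0)); print(cv2.minAreaRect((Q2[:,:2]*1000).astype(np.float32)))
        # height map render
        img=np.zeros((500,500,3),np.uint8)
        for X,c in zip(P[(P[...,0]>.3)&(P[...,0]<.8)&(abs(P[...,1])<.25)&(P[...,2]>.12)],p[(P[...,0]>.3)&(P[...,0]<.8)&(abs(P[...,1])<.25)&(P[...,2]>.12)]):
            i=int((.8-X[0])*1000);j=int((.25-X[1])*1000); cv2.circle(img,(j,i),1,c[::-1].tolist(),-1)
        cv2.imwrite("pics/ortho0.png",img)
        v=[(278,170),(277,165),(395,165)]
        cr=p[130:240,250:450]; cv2.imwrite("pics/topcrop.png",cv2.resize(cr[:,:,::-1],None,fx=4,fy=4,interpolation=cv2.INTER_NEAREST))
    else:
        cr=p[170:300,240:400]; cv2.imwrite("pics/scenecrop.png",cv2.resize(cr[:,:,::-1],None,fx=4.5,fy=4.5,interpolation=cv2.INTER_NEAREST))
E
```

```text
top 515 [ 0.56268288 -0.06390435  0.18497152] [ 0.65509251 -0.01816406  0.25366715] [ 0.6040176  -0.03993952  0.2256246 ]
((609.1512451171875, -39.301544189453125), (41.74848937988281, 95.23844146728516), 85.42903900146484)
3098 [ 0.563593   -0.15976574  0.1950347 ] [0.89993924 0.16699394 0.24492544]
((731.7106323242188, 3.56536865234375), (326.7750549316406, 336.1961669921875), 89.95028686523438)
scene 535 [ 0.564636   -0.06037486  0.21395811] [ 0.65123306 -0.01880241  0.25200314] [ 0.60005849 -0.03964897  0.22458868]
((607.4490966796875, -39.513877868652344), (39.575557708740234, 86.47650146484375), 86.9404067993164)
```

View pics/topcrop.png

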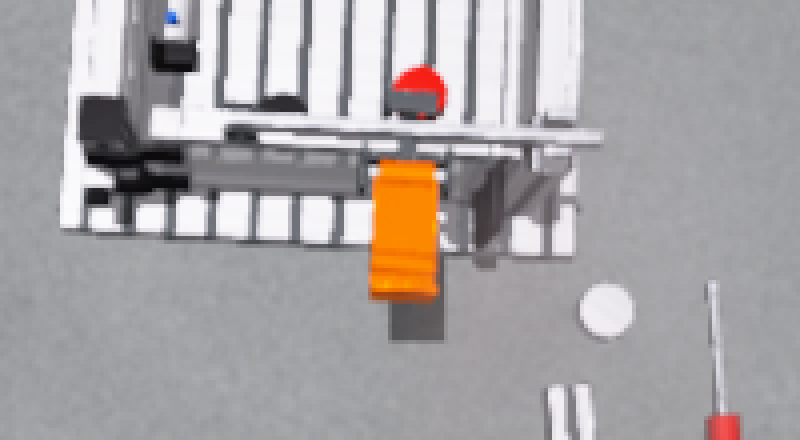

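View pics/scenecrop.png

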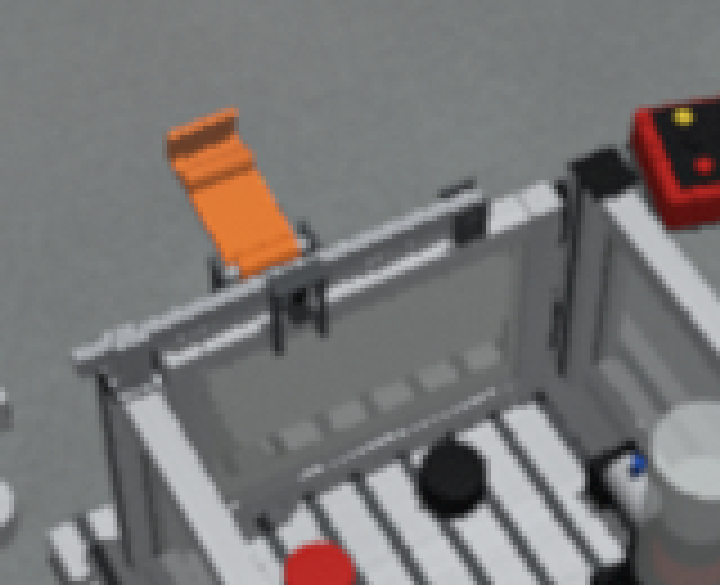

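```bash
python3 - <<'E'
from h import *
for n in ("top","scene"):
    d=np.load(n+"0.npy");p=np.load(n+"0p.npy");m=optics.camera_model(n);P=cloud(d,m)
    k=orange(p)&(d>0)&(P[...,2]>.12)&(P[...,0]>.2)
    Q=P[k]; c=np.array([.609,-.0395]); 
    # profile along x (rotate by estimated yaw ~ -0.07)
    for a in np.arange(.56,.66,.004):
        s=Q[(Q[:,0]>=a)&(Q[:,0]<a+.004)]
        if len(s): print(n,round(a+.002,3),len(s),np.round([s[:,1].min(),s[:,1].max(),np.median(s[:,1]),np.percentile(s[:,2],10),np.median(s[:,2]),s[:,2].max()],4))
E
```

```text
top 0.562 16 [-0.0545 -0.0208 -0.039   0.2292  0.2323  0.2452]
top 0.566 34 [-0.0564 -0.02   -0.0362  0.2382  0.2453  0.2535]
top 0.57 17 [-0.0553 -0.0193 -0.0413  0.2477  0.2502  0.2537]
top 0.574 19 [-0.0574 -0.0182 -0.0403  0.2284  0.2302  0.2335]
top 0.578 23 [-0.0576 -0.0206 -0.0405  0.227   0.2295  0.2352]
top 0.582 28 [-0.0571 -0.0202 -0.0399  0.2302  0.2335  0.239 ]
top 0.586 32 [-0.0571 -0.0201 -0.0386  0.2332  0.2348  0.2376]
top 0.59 16 [-0.0572 -0.0201 -0.0386  0.232   0.235   0.2368]
top 0.594 25 [-0.0577 -0.0204 -0.0381  0.2254  0.2276  0.2345]
top 0.598 23 [-0.0576 -0.0206 -0.041   0.222   0.2259  0.2292]
top 0.602 24 [-0.0576 -0.0204 -0.0367  0.2238  0.226   0.2302]
top 0.606 20 [-0.0554 -0.0232 -0.0431  0.2222  0.2234  0.2274]
top 0.61 24 [-0.0553 -0.0231 -0.0392  0.2223  0.2241  0.2289]
top 0.614 17 [-0.0577 -0.023  -0.0428  0.221   0.2239  0.2276]
top 0.618 29 [-0.0583 -0.0231 -0.0403  0.2209  0.222   0.2261]
top 0.622 18 [-0.058  -0.0231 -0.0393  0.2201  0.2222  0.2261]
top 0.626 29 [-0.058  -0.021  -0.0409  0.2189  0.2213  0.2253]
top 0.63 18 [-0.0583 -0.0206 -0.
[... 1127 characters left out ...]
 25 [-0.0594 -0.021  -0.038   0.219   0.2223  0.2258]
scene 0.614 20 [-0.0561 -0.022  -0.0402  0.219   0.222   0.225 ]
scene 0.618 28 [-0.0585 -0.0205 -0.043   0.2182  0.2205  0.2258]
scene 0.622 20 [-0.053  -0.0206 -0.0371  0.2177  0.2196  0.2237]
scene 0.626 23 [-0.0604 -0.0213 -0.0408  0.2167  0.2204  0.2241]
scene 0.63 21 [-0.059  -0.0208 -0.0409  0.2163  0.219   0.2223]
scene 0.634 23 [-0.0586 -0.0234 -0.0375  0.2173  0.2191  0.2241]
scene 0.638 8 [-0.0564 -0.023  -0.0409  0.2198  0.2219  0.224 ]
scene 0.642 15 [-0.055  -0.026  -0.0435  0.2204  0.222   0.2247]
scene 0.646 26 [-0.0568 -0.0251 -0.0403  0.2185  0.223   0.228 ]
scene 0.65 15 [-0.0566 -0.0269 -0.0451  0.2198  0.2214  0.2258]
```

```bash
python3 - <<'E'
from h import *
for n in ("top","scene"):
    d=np.load(n+"0.npy");p=np.load(n+"0p.npy");m=optics.camera_model(n);P=cloud(d,m)
    k=(d>0)&(P[...,2]>.226)&(P[...,2]<.245)&(P[...,0]>.64)&(P[...,0]<.70)&(abs(P[...,1])<.25)&~orange(p)
    Q=P[k]; l=cv2.fitLine(Q[:,:2].astype(np.float32),cv2.DIST_HUBER,0,.001,.001).ravel(); print(n,len(Q),l,np.arctan2(l[0],l[1]),Q[:,1].min(),Q[:,1].max())
    k=(d>0)&(P[...,2]>.018)&(P[...,2]<.04)&(P[...,0]>.5)&(P[...,0]<1.1)&(abs(P[...,1])<.3)
    Q=P[k]; print(cv2.minAreaRect((Q[:,:2]*1000).astype(np.float32)))
    # back-left/black post caps z~.21
    k=(d>0)&(P[...,2]>.2)&(P[...,2]<.222)&(P[...,0]>.5)&(P[...,0]<1.1)&(abs(P[...,1])<.3)&(p.max(-1)<50)
    n_,lab,st,cc=cv2.connectedComponentsWithStats(k.astype(np.uint8))
    for i in range(1,n_):
        if st[i,4]>20: q=P[lab==i]; print("cap",st[i,4],q.mean(0).round(4),q.min(0).round(3),q.max(0).round(3))
    # loose things
    h=cv2.cvtColor(p,cv2.COLOR_RGB2HSV)
    k=(d>0)&(P[...,2]>.006)&(P[...,2]<.06)&(P[...,0]>.2)&(P[...,0]<.75)&(abs(P[...,1])<.45)
    n_,lab,st,cc=cv2.connectedComponentsWithStats(k.astype(np.uint8))
    for i in range(1,n_):
        if st[i,4]>60: q=P[lab==i]; print("obj",st[i,4],q.mean(0).round(4),q.min(0).round(3),q.max(0).round(3))
E
```

```text
top 480 [ 0.03605867  0.99934965  0.66965157 -0.03244199] 0.036066487 -0.1597657440009291 0.07461858603587941
((800.6116943359375, 0.705078125), (598.4918212890625, 597.7326049804688), 89.99610137939453)
cap 99 [0.9473 0.1408 0.21  ] [0.934 0.129 0.206] [0.961 0.155 0.215]
cap 105 [ 0.9366 -0.1437  0.2101] [ 0.923 -0.157  0.205] [ 0.95  -0.13   0.214]
obj 769 [0.7362 0.008  0.0361] [ 0.702 -0.133  0.023] [0.75  0.148 0.059]
obj 1199 [0.6547 0.0825 0.0326] [ 0.628 -0.031  0.007] [0.748 0.199 0.06 ]
obj 442 [ 0.6445 -0.1352  0.0306] [ 0.622 -0.181  0.007] [ 0.703 -0.077  0.06 ]
obj 1698 [0.5819 0.3594 0.0355] [0.519 0.272 0.006] [0.647 0.45  0.049]
obj 155 [ 0.5829 -0.2033  0.0236] [ 0.565 -0.222  0.006] [ 0.606 -0.185  0.031]
obj 374 [ 0.4766 -0.2911  0.0209] [ 0.409 -0.308  0.007] [ 0.607 -0.279  0.031]
obj 491 [ 0.4662 -0.1788  0.0288] [ 0.407 -0.2    0.006] [ 0.526 -0.16   0.037]
scene 536 [ 0.04044629  0.9991817   0.67374563 -0.00851417] 0.040457327 -0.16000740050860265 0.07520125734642337
((800.0433349609375, 0.114959716796875), (598.673828125, 599.6382446289062), 0.006319622043520212)
cap 98 [0.6766 0.1512 0.2086] [0.661 0.137 0.201] [0.691 0.166 0.213]
cap 141 [0.9483 0.1408 0.2083] [0.934 0.126 0.201] [0.964 0.156 0.212]
cap 181 [ 0.9374 -0.1446  0.2088] [ 0.922 -0.159  0.202] [ 0.953 -0.128  0.214]
obj 1523 [0.5923 0.3547 0.0313] [0.52  0.27  0.006] [0.649 0.449 0.05 ]
obj 492 [ 0.4736 -0.1815  0.0263] [ 0.402 -0.201  0.006] [ 0.529 -0.16   0.037]
obj 2647 [0.707  0.0291 0.0376] [ 0.658 -0.089  0.021] [0.75  0.152 0.06 ]
obj 368 [ 0.4819 -0.2932  0.0194] [ 0.409 -0.308  0.006] [ 0.607 -0.28   0.03 ]
obj 204 [ 0.5867 -0.2053  0.0213] [ 0.564 -0.224  0.006] [ 0.604 -0.185  0.03 ]
obj 875 [ 0.6919 -0.1603  0.0316] [ 0.622 -0.184  0.006] [ 0.75  -0.134  0.06 ]
```

Two cameras agree: the pad middle is about (0.588, -0.0385), its top at 0.235, i.e. 5 mm above nominal. The toe face is at x≈0.571, with its top at 0.252. The cell is turned −0.038 rad, which puts the hinge at about (0.668, 0.134). This fits the bar end and the post caps. Now I approach with the fingers closed.

```bash
cat >> h.py <<'E'
YAW=-0.038
ex=np.array([np.cos(YAW),np.sin(YAW)]); ey=np.array([-np.sin(YAW),np.cos(YAW)])
PAD=np.array([.588,-.0385])
HINGE=PAD+.073*ex+.175*ey
def quat(th):
    f=np.pi+YAW-th   # tool x points out of the gate
    x=np.array([np.cos(f),np.sin(f),0]); z=np.array([0,0,-1.]); y=np.cross(z,x)
    return Rt.from_matrix(np.stack([x,y,z],1)).as_quat()
def pos(th,out,z,base=PAD):
    # fingertip position: 'out' m towards toe from the pad's middle line, gate angle th, tip height z
    v=base-out*ex-HINGE; c,s=np.cos(-th),np.sin(-th)
    q=HINGE+np.array([c*v[0]-s*v[1],s*v[0]+c*v[1]])
    return [q[0],q[1],z+r.tip_extent]
def st(msg=""):
    s=r.read_state(); p=s["eef_pos"]; v=p[:2]-HINGE
    print(msg,"t%.1f"%s["time_s"],"tip",(p-[0,0,r.tip_extent]).round(4),"F",s["contact_force"].round(2),"M",s["torque"].round(2)); return s
E
python3 - <<'E'
from h import *
print(HINGE)
command_gripper(0.0,30)
s=r.read_state(); print(s["grip_width"])
p=s["eef_pos"]; r.move_straight([p[0],p[1],.36],speed=.25)
r.reach(pos(0,-.001,.335),quat(0)); st("above")
r.move_straight(pos(0,-.001,.275),speed=.1); st("pre")
for n in ("scene","top","wrist"):
    p,d=optics.get_image(n); cv2.imwrite(f"pics/{n}1.png",p[:,:,::-1])
    if n=="scene": cv2.imwrite("pics/scenecrop1.png",cv2.resize(p[130:280,220:400,::-1],None,fx=4,fy=4))
E
```

```text
[0.6675957  0.13360033]
-0.00027267405619957867
above t3.9 tip [ 0.589  -0.0376  0.3351] F [-0.16 -0.47 -0.53] M [-0.01  0.04 -0.01]
pre t4.7 tip [ 0.5893 -0.0385  0.2757] F [-0.33  0.18  0.49] M [-0.01  0.06 -0.05]
```

View pics/scenecrop1.png

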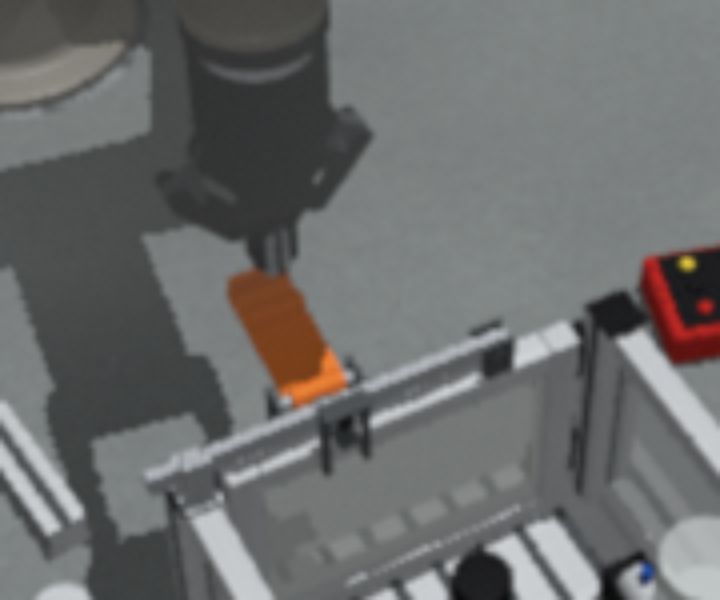

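View pics/wrist1.png

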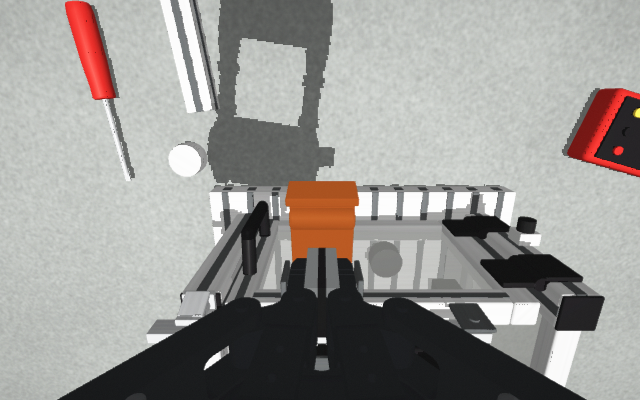

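In the wrist view the closed tips at (322,250) are centred on the lever (290–358), and the pad and toe are ahead of them as expected. I now press by feel.

```bash
python3 - <<'E'
from h import *
r.move_straight(pos(0,-.001,.243),speed=.06); r.hold(.2); s0=st("start"); f0=s0["contact_force"][2]
z=.243
while z>.211:
    z-=.002 if z>.223 else .001
    hit=r.move_straight(pos(0,-.001,z),speed=.02,max_force=7); s=st("%.4f %s"%(z,hit))
    if hit or s["contact_force"][2]-f0>6.5: break
r.hold(.2); st("held")
for n in ("scene","wrist"):
    p,d=optics.get_image(n); cv2.imwrite(f"pics/{n}2.png",p[:,:,::-1])
    if n=="scene": cv2.imwrite("pics/scenecrop2.png",cv2.resize(p[130:280,220:400,::-1],None,fx=4,fy=4))
E
```

```text
start t5.7 tip [ 0.5892 -0.0386  0.2435] F [0.43 1.07 0.64] M [ 0.02 -0.04  0.01]
0.2410 False t6.0 tip [ 0.5889 -0.0385  0.2409] F [ 0.13 -0.2  -0.06] M [ 0.01 -0.02 -0.  ]
0.2390 False t6.2 tip [ 0.5889 -0.0385  0.2388] F [-0.3   0.04  0.7 ] M [ 0.05  0.   -0.05]
0.2370 False t6.5 tip [ 0.5889 -0.0385  0.2368] F [-0.95  1.13 -0.5 ] M [-0.01  0.07  0.02]
0.2350 False t6.7 tip [ 0.5889 -0.0385  0.2349] F [0.53 0.32 0.08] M [-0.03 -0.03 -0.  ]
0.2330 False t7.0 tip [ 0.589  -0.0385  0.233 ] F [0.26 0.66 0.88] M [ 0.02  0.04 -0.04]
0.2310 False t7.2 tip [ 0.5889 -0.0386  0.2309] F [-1.    0.12  1.12] M [ 0.03  0.18 -0.02]
0.2290 False t7.5 tip [ 0.5889 -0.0386  0.2288] F [-0.78  0.92  1.22] M [-0.02  0.14  0.03]
0.2270 False t7.7 tip [ 0.589  -0.0385  0.2268] F [-1.25  0.03  1.45] M [-0.09  0.15  0.02]
0.2250 False t8.0 tip [ 0.589  -0.0385  0.2248] F [ 0.08 -0.82  0.47] M [-0.06  0.1   0.  ]
0.2230 False t8.2 tip [ 0.589  -0.0385  0.2229] F [ 0.58 -0.01  0.68] M [-0.05  0.02  0.06]
0.2220 False t8.5 tip [ 0.589  -0.0385  0.222 ] F [-0.55 -0.4   0.52] M [-0.03  0.08 -0.02]
0.2210 False t8.7 tip [ 0.589  -0.0385  0.2211] F [-1.36 -0.26  2.93] M [-0.05  0.23 -0.01]
0.2200 False t9.0 tip [ 0.589  -0.0385  0.2204] F [-2.06 -0.29  4.96] M [0.02 0.41 0.01]
0.2190 False t9.2 tip [ 0.589  -0.0385  0.2199] F [-2.01  0.28  7.56] M [-0.    0.59 -0.01]
held t9.4 tip [ 0.589  -0.0386  0.2199] F [-3.14 -0.13  7.79] M [ 0.05  0.6  -0.  ]
```

View pics/scenecrop2.png

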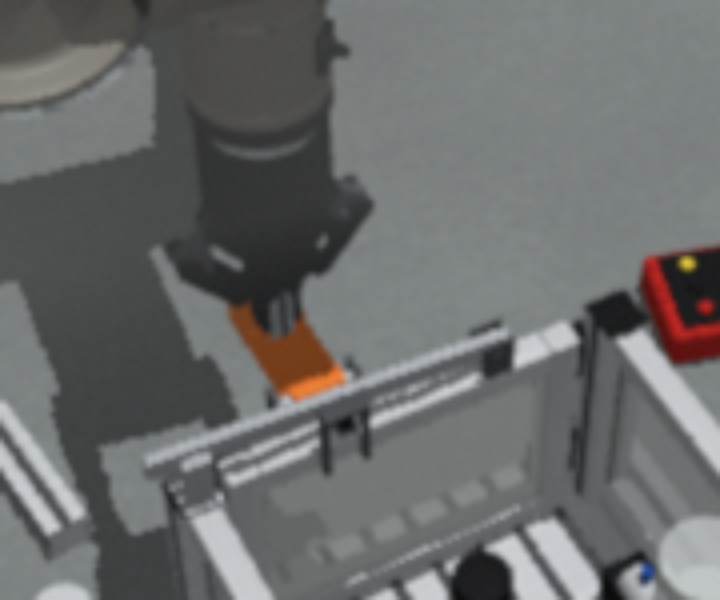

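View pics/wrist2.png

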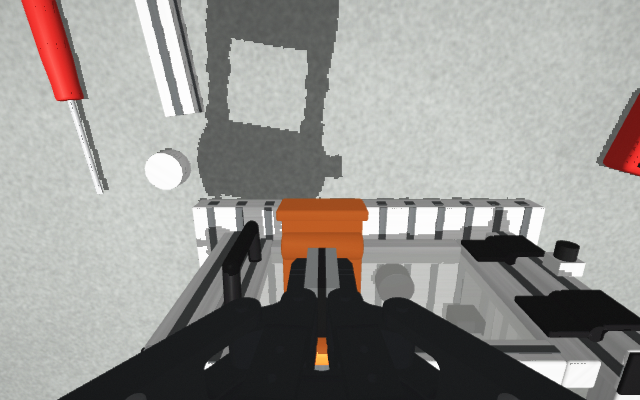

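At 15.6 mm the force rose steeply to 7.8 N, so the buffer is felt, and the bar's nose at (155,462) has come up. I check the bar's tilt in depth before drawing.

```bash
python3 - <<'E'
from h import *
import sys
m=optics.camera_model("scene")
def bar(P,p):
    L=(P[...,:2]-HINGE)@np.array([ex,ey]).T
    k=(P[...,2]>.215)&(P[...,2]<.27)&(L[...,1]<-.07)&(L[...,1]>-.305)&(abs(L[...,0]-.004)<.009)&~orange(p)
    y=L[...,1][k];z=P[...,2][k]
    ys=np.arange(-.3,-.07,.02); return [(round(a+.01,3),round(float(np.percentile(z[(y>=a)&(y<a+.02)],85)),4)) for a in ys if ((y>=a)&(y<a+.02)).sum()>4]
p0=np.load("scene0p.npy");P0=cloud(np.load("scene0.npy"),m); print(bar(P0,p0))
p,d=optics.get_image("scene"); print(bar(cloud(d,m),p)); st()
E
```

```text
[(np.float64(-0.29), 0.235), (np.float64(-0.27), 0.2365), (np.float64(-0.25), 0.2355), (np.float64(-0.23), 0.2353), (np.float64(-0.21), 0.2349), (np.float64(-0.19), 0.235), (np.float64(-0.17), 0.2358), (np.float64(-0.15), 0.2359), (np.float64(-0.13), 0.2365), (np.float64(-0.11), 0.236), (np.float64(-0.09), 0.2355), (np.float64(-0.07), 0.2369)]
[(np.float64(-0.29), 0.2503), (np.float64(-0.27), 0.2483), (np.float64(-0.25), 0.2481), (np.float64(-0.23), 0.246), (np.float64(-0.21), 0.2436), (np.float64(-0.19), 0.2432), (np.float64(-0.17), 0.242), (np.float64(-0.15), 0.2408), (np.float64(-0.13), 0.2392), (np.float64(-0.11), 0.2377), (np.float64(-0.09), 0.2373), (np.float64(-0.07), 0.2359)]
 t9.6 tip [ 0.589  -0.0386  0.2199] F [-2.85 -0.37  6.81] M [-0.01  0.59 -0.01]
```

The bar is level before and tilted about 0.065 rad now, so it is clear. I hold the press and draw the gate.

```bash
python3 - <<'E'
from h import *
for th,out in [(0,.003),(0,.007),(.03,.007),(.06,.007),(.1,.007),(.15,.007),(.2,.007),(.25,.007),(.3,.007)]:
    hit=r.move_straight(pos(th,out,.219),quat(th),speed=.02,max_force=7); s=st("%.2f %.3f %s"%(th,out,hit))
    if hit or abs(s["contact_force"][2])>12 or s["contact_force"][2]<4: print("STOP"); break
for n in ("scene","wrist"):
    p,d=optics.get_image(n); cv2.imwrite(f"pics/{n}3.png",p[:,:,::-1])
    if n=="scene": cv2.imwrite("pics/scenecrop3.png",cv2.resize(p[130:280,220:400,::-1],None,fx=4,fy=4))
E
```

```text
0.00 0.003 False t9.9 tip [ 0.586  -0.0376  0.2201] F [0.56 3.75 6.6 ] M [ 0.54 -0.14 -0.03]
0.00 0.007 False t10.3 tip [ 0.5821 -0.0372  0.2202] F [0.95 4.38 6.07] M [ 0.68 -0.26  0.02]
0.03 0.007 False t10.7 tip [ 0.577  -0.0347  0.2201] F [1.36 4.56 6.73] M [ 0.58 -0.24 -0.05]
0.06 0.007 False t11.1 tip [ 0.5719 -0.032   0.2202] F [1.75 3.06 7.4 ] M [ 0.49 -0.2   0.02]
0.10 0.007 False t11.7 tip [ 0.5654 -0.0282  0.2201] F [1.72 2.04 6.22] M [ 0.45 -0.17  0.01]
0.15 0.007 False t12.3 tip [ 0.5573 -0.023   0.2201] F [0.84 1.29 7.76] M [ 0.36 -0.14 -0.07]
0.20 0.007 False t12.9 tip [ 0.5495 -0.0174  0.2201] F [-0.18  0.89  6.98] M [ 0.17 -0.07 -0.06]
0.25 0.007 False t13.6 tip [ 0.542  -0.0114  0.2201] F [-0.68 -0.08  7.3 ] M [0.04 0.02 0.02]
0.30 0.007 False t14.2 tip [ 0.5347 -0.0051  0.22  ] F [-0.47 -0.11  7.05] M [-0.06  0.19  0.04]
```

View pics/scenecrop3.png

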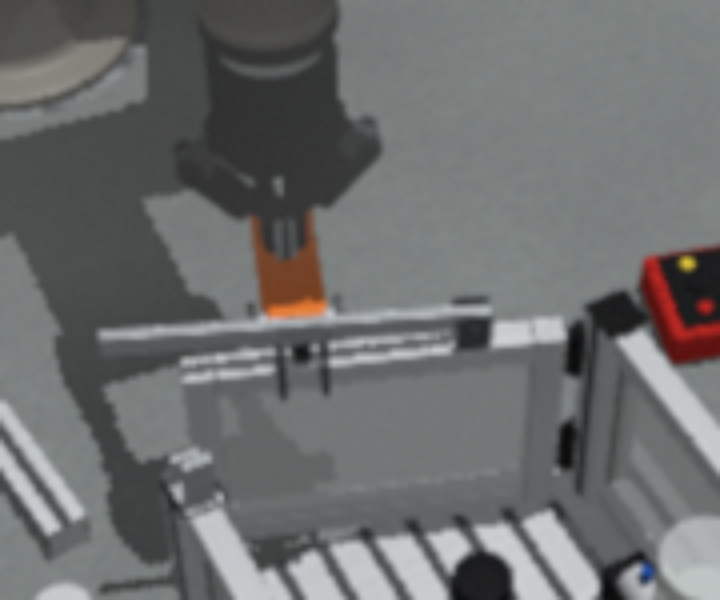

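View pics/wrist3.png

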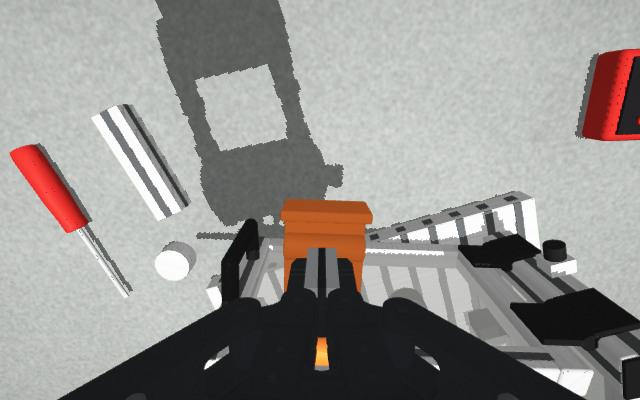

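The gate is drawn well clear of the catch and follows the tips. Force is steady at 7 N and the bar sits well past the horn at (190,470). I continue the arc, watching for the stop.

```bash
python3 - <<'E'
from h import *
for th in list(np.arange(.4,1.31,.1))+[1.34,1.37]:
    hit=r.move_straight(pos(th,.007,.219),quat(th),speed=.035,max_force=5); s=st("%.2f %s"%(th,hit))
    F=s["contact_force"]
    if hit or F[2]>12 or np.hypot(F[0],F[1])>7: print("STOP"); break
for n in ("scene","top","wrist"):
    p,d=optics.get_image(n); cv2.imwrite(f"pics/{n}4.png",p[:,:,::-1]); np.save(n+"4.npy",d); np.save(n+"4p.npy",p)
E
```

```text
0.40 False t15.0 tip [0.5213 0.0088 0.22  ] F [-1.88 -1.44  7.85] M [-0.21  0.36 -0.01]
0.50 False t15.7 tip [0.5092 0.024  0.2198] F [-3.01 -1.56  7.42] M [-0.29  0.57 -0.02]
0.60 False t16.4 tip [0.4988 0.0404 0.2198] F [-4.23 -0.97  8.29] M [-0.26  0.78  0.02]
0.70 False t17.1 tip [0.4901 0.0578 0.2196] F [-4.81 -1.47  7.84] M [-0.2   0.91  0.06]
0.80 False t17.8 tip [0.4833 0.076  0.2196] F [-5.21 -0.61  8.26] M [-0.16  1.   -0.06]
0.90 False t18.5 tip [0.4784 0.0947 0.2195] F [-5.4  -0.27  8.  ] M [-0.05  0.98  0.07]
1.00 False t19.2 tip [0.4754 0.1139 0.2195] F [-5.58 -0.76  9.24] M [0.05 1.02 0.05]
1.10 False t19.9 tip [0.4743 0.1332 0.2195] F [-6.6  -0.51  8.32] M [0.14 1.04 0.04]
1.20 False t20.6 tip [0.4753 0.1526 0.2195] F [-4.91  0.63  8.63] M [0.24 0.98 0.03]
1.30 False t21.3 tip [0.4783 0.1718 0.2196] F [-4.69  2.01  8.16] M [0.26 0.83 0.03]
1.34 False t21.7 tip [0.48   0.1794 0.2197] F [-5.35  1.77  8.13] M [ 0.41  0.84 -0.01]
1.37 False t22.0 tip [0.4815 0.185  0.2197] F [-3.96  1.58  8.27] M [0.37 0.77 0.02]
```

View pics/scene4.png

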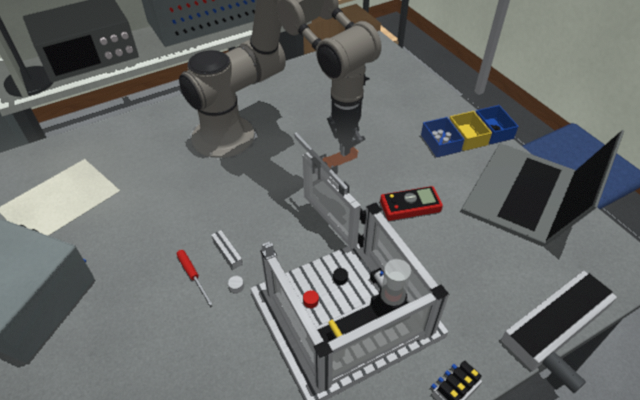

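View pics/wrist4.png

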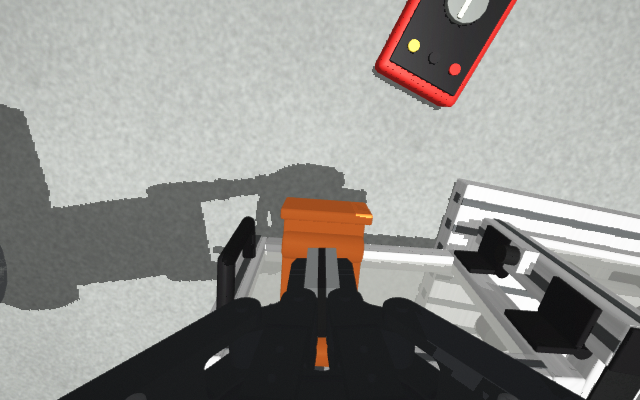

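The gate is nearly open, with its free end at (297,137) in the scene view. The loose things look unmoved. I measure the gate's angle from the bar's top.

```bash
cat >> h.py <<'E'
def gate_angle(n,d,p):
    P=cloud(d,optics.camera_model(n))
    v=P[...,:2]-HINGE
    k=(d>0)&(P[...,2]>.225)&(P[...,2]<.256)&(np.hypot(v[...,0],v[...,1])<.33)&(P[...,0]<.62)&(P[...,1]<.175)&~orange(p)
    # only pixels near the line of an open gate
    k&=(abs(P[...,1]-.12)<.05)&(p.max(-1)>60)
    Q=P[k]
    l=cv2.fitLine(Q[:,:2].astype(np.float32),cv2.DIST_HUBER,0,.001,.001).ravel(); dv=l[:2]*np.sign(-l[0])
    a=np.arctan2(dv[1],dv[0]); base=np.arctan2(-ey[1],-ey[0])
    res=(Q[:,:2]-l[2:])@np.array([-l[1],l[0]])
    zf=np.polyfit((Q[:,:2]-HINGE)@dv,Q[:,2],1)
    print(n,len(Q),"gate",((base-a)%(2*np.pi)).round(3),"res",res.std().round(4),"x",Q[:,0].min().round(3),Q[:,0].max().round(3),"bar slope",zf[0].round(3))
E
python3 - <<'E'
from h import *
for n in("top","scene"): gate_angle(n,np.load(n+"4.npy"),np.load(n+"4p.npy"))
E
```

```text
top 402 gate 1.446 res 0.0044 x 0.374 0.607 bar slope 0.065
scene 463 gate 1.441 res 0.0065 x 0.371 0.608 bar slope 0.053
```

```bash
python3 - <<'E'
from h import *
for th in [1.385,1.40,1.415,1.43]:
    hit=r.move_straight(pos(th,.007,.219),quat(th),speed=.02,max_force=3.5); s=st("%.3f %s"%(th,hit))
    if hit: break
for n in ("scene","top"):
    p,d=optics.get_image(n); gate_angle(n,d,p)
E
```

```text
1.385 True t22.4 tip [0.482  0.1867 0.2198] F [-0.58 -1.01  6.64] M [-0.09  0.28  0.03]
scene 462 gate 1.445 res 0.0066 x 0.37 0.607 bar slope 0.055
top 408 gate 1.448 res 0.0044 x 0.374 0.606 bar slope 0.065
```

The camera reads 1.447 rad, and the tips felt resistance, so the gate is at its stop. I let go by lifting slowly straight up.

```bash
python3 - <<'E'
from h import *
p=r.read_state()["eef_pos"]
for dz in (.004,.010,.018,.035):
    r.move_straight([p[0],p[1],p[2]+dz],speed=.03); st("%.3f"%dz)
r.move_straight([p[0],p[1],.40],speed=.15); st()
for n in ("scene","top"):
    q,d=optics.get_image(n); gate_angle(n,d,q); cv2.imwrite(f"pics/{n}5.png",q[:,:,::-1])
E
```

```text
0.004 t22.8 tip [0.4822 0.1868 0.224 ] F [ 0.73 -0.62  0.5 ] M [ 0.08 -0.05 -0.02]
0.010 t23.1 tip [0.4821 0.1868 0.2302] F [-0.6   0.7   1.06] M [0.1  0.02 0.  ]
0.018 t23.5 tip [0.482  0.1867 0.2381] F [-1.08 -0.24 -0.78] M [-0.01 -0.02 -0.02]
0.035 t24.2 tip [0.4819 0.1867 0.2549] F [-0.57 -0.3   0.26] M [ 0.02 -0.04 -0.02]
 t25.2 tip [0.4817 0.1866 0.374 ] F [-0.28  0.33 -0.42] M [-0.01  0.02  0.02]
scene 368 gate 1.444 res 0.0075 x 0.37 0.608 bar slope 0.0
top 394 gate 1.448 res 0.0043 x 0.373 0.606 bar slope -0.001
```

View pics/scene5.png

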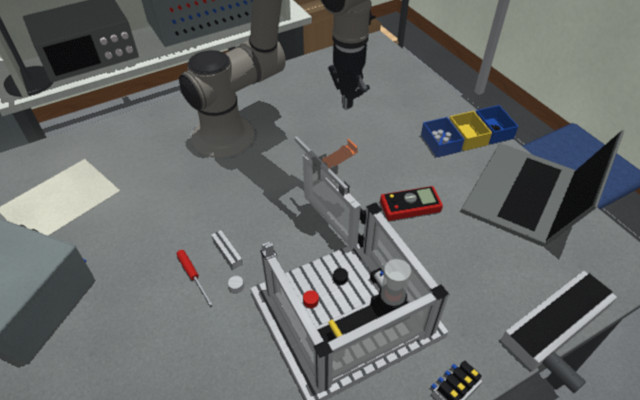

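View pics/top5.png

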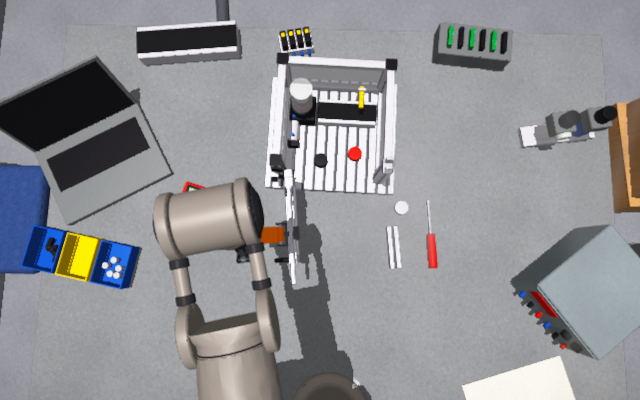

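The gate is open, the lever is up, the bar is level again and the loose things are at their old pixels. As a cross-check I work out the gate angle from the lever's orange points.

```bash
python3 - <<'E'
from h import *
m=optics.camera_model("scene")
def oc(p,d):
    P=cloud(d,m); k=orange(p)&(d>0)&(P[...,2]>.246)&(P[...,2]<.262)&(P[...,0]>.35)&(P[...,0]<.7)&(abs(P[...,1])<.3)
    return P[k],k.sum()
a,_=oc(np.load("scene0p.npy"),np.load("scene0.npy")); p,d=optics.get_image("scene"); b,_=oc(p,d)
ca=(a[:,:2].min(0)+a[:,:2].max(0))/2; cb=(b[:,:2].min(0)+b[:,:2].max(0))/2
f=lambda c:np.arctan2(*(c-HINGE)[::-1])
print(len(a),len(b),ca,cb,np.linalg.norm(ca-HINGE),np.linalg.norm(cb-HINGE),(f(ca)-f(cb))%(2*np.pi))
E
```

```text
30 4 [ 0.56941656 -0.03873958] [0.4786956  0.20750264] 0.19834361177204105 0.20284181085609612 1.4258852966330888
```

Both estimates (1.446 and about 1.43) are above the 1.36 limit, and nothing is touching, so I hand in.

```bash
python3 - <<'E'
from h import *
r.hold(.3); st(); r.finish_job()
E
```

```text
t25.6 tip [0.482  0.1867 0.3749] F [-0.47  0.58  0.7 ] M [ 0.03 -0.   -0.  ]
the job is handed in; nothing more can be done
```

The gate is open at its stop, the lever is released, and I handed the job in at about 25.6 s of the 67 s allowed. The hand-in gives no verdict, so what follows is from my own measurements.

- **Lifting the bar:** With closed fingertips I pressed the lever until the buffer was felt, about 15.6 mm down at 7–8 N. Before drawing the gate, the bar measured about 0.065 rad of tilt with the gate still shut.
- **Swinging the gate:** I held the press while drawing the gate out, then swung it round slowly along the arc. The highest total tool force I read was about 11 N, sampled between moves. At the end I felt slight resistance at the stop, then lifted straight off.
- **Gate angle:** The bar reads 1.444 and 1.448 rad from the two cameras. A rougher check from the lever's toe, using only four depth points, gave 1.43 rad. All are above the 1.36 rad needed.
- **Bar and contact:** The bar is level again, with a slope of about 0. The tips are about 12 cm clear of the lever, with only sensor noise on the force reading.
- **Loose things:** They look unmoved in the pictures, but I did not measure their positions again. In the last top view the arm hid most of the multimeter; the scene camera showed it in place.

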